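Square a vee block in a cam-clamp nest

TASK

Set up the black vee block that stands on the aluminium plate for measuring: push it along the plate until its long far side is flat against the steel fence and its right end touches the stop pin, then push the black-knobbed cam lever fully round, so that the cam clamps the block there. Only push, with the fingertips: do not take hold of the block or lift it, and leave the other things on the bench alone.

Things in the scene. Friction and masses are not known exactly. Their poses are not given: they have to be found in the camera images.
- vee_block: Black steel vee block, upright, 92 (x) x 34 (y) x 52 mm high, 0.15 to 0.24 kg, loose on the aluminium plate; its sides are plain and upright, its vee opens upwards. It slides with 1 to 2 N. Origin: centre of its underside; x along its 92 mm length, z up. Starts 10 to 45 mm short of the fence and 70 to 100 mm to the left of its seat, turned up to 0.25 rad from the line of the fence.
- seat (a point): Where the block's origin is when it is located: on the plate's top face, block against fence and stop pin. Its axes are the plate's: x from the robot's side towards the fence, y along the fence (to the left, away from the stop pin, which is at the right), z up. The located block's x axis lies along this y axis.
- fence: Steel rail, 16 x 190 x 14 mm high, screwed on the far part of the plate. Origin: centre of its underside, on the plate; y along it. Its near face (x = -8 mm from its origin, +17 mm from the seat) is what the block's far 92 mm side bears on. The stop pin, a fixed steel dowel 12 mm across and 20 mm high, stands on the plate at x -3, y -52 mm from the seat, just beyond the right end of the located block.
- nest: Aluminium plate with rows of tapped holes, 155 (x) x 245 (y) x 12 mm thick, fixed to the bench; it carries fence, stop pin and cam lever. Origin: on the bench under the plate, which reaches from x -85 mm (robot's side) to +70 mm (fence side) and from y -115 to +130 mm; the seat lies at x +23, y -33, z +12 mm.
- cam_pivot (a point): Upright axis of the cam lever, on the plate's top face, on the robot's side of the seat, at x -40, y -15 mm from it. Round it turns a steel eccentric disc of 32 mm diameter, off-centre by 7 mm, from 2 to 17 mm above the plate. With the lever open the disc stands about 9 mm clear of the near side of the located block; fully round it presses on it, and can draw in a gap of a few mm at the fence. A block pushed right before it is at the fence runs against the disc.
- lever_knob (a point): On the axis of the black knob at the end of the cam lever: upright, 17 mm across, from 12 to 48 mm above the plate (this point at 30 mm), 62 mm from the pivot. The lever itself is a bar 10 mm wide, 18 to 25 mm above the plate. Open, it points to the robot and somewhat right (208 degrees counter-clockwise from the seat's x axis); fully round it points left, along the near side of the block (98 degrees).
- cam_lever (a joint): Angle of the cam lever in rad: 0 fully open, 1.92 fully round (its stop), growing clockwise seen from above, so that the knob travels from the right, past the robot's side, to the left. Starts between 0 and 0.3; stays where it is left; the knob takes 1 to 8 N to push.
- step_shaft: Bystander: turned steel stepped shaft, 22 mm thick, 101 mm long, lying on the bench right of the plate. Origin: centre of its underside; y along it.
- ring_gauge: Bystander: steel ring, 58 mm across, 18 mm high, lying on the bench right of the plate. Origin: centre of its underside.
- gauge_block: Bystander: small steel block, 9 x 30 x 20 mm high, on the bench left of the plate. Origin: centre of its underside.

How it is judged:
By the outcome, as a careful person would: the job done as asked, in the order asked, and still so for the second after the job is handed in, with the robot touching nothing.
It also fails if it takes over 72 s, if anything falls off the work surface, if the arm or the gripper's body presses on something with over 40 N, if the wrist force passes 120 N, or if a joint passes its speed limit or range.

ROBOT

A 7-joint arm with a two-finger parallel gripper is mounted at the origin on a cart in front of the work surface, level with it; the furniture and walls round the work are solid. World frame = base frame: x ahead of the robot, y to its left, z up, the work surface at z = 0. Lengths are in m, angles in rad, forces in N, time in s.
With the tool pointing down it reaches from about 0.35 to 0.9 m from the base axis. Payload 8.1 kg.
Tool frame: the origin (TCP) lies at the very end of the fingers, on their centre line; the grasp point (between the pads) lies 19 mm behind it; z points along the fingers, x is the direction in which the jaws open and shut, and the axes are right-handed (so a half turn about z gives the same grasp; the last joint's range is limited). The gripper opens to 85 mm and grips with 20 to 120 N. Pads are 22 mm wide; open, the fingers measure 114 mm over their backs; the gripper's body (76 mm by 85 mm) begins 54 mm behind the grasp point. The pads swing forward as they close: fully open they stand 13 mm farther back than shut.
Start: joints at [1.094, 0.434, 0.025, 1.573, -0.012, 1.134, -0.075], TCP at [0.228, -0.582, 0.231] pointing down, gripper open.
Joint ranges: [-2.62, 2.62], [-0.44, 2.09], [-1.27, 1.32], [0.08, 2.57], [-1.32, 4.46], [0.12, 2], [-2.74, 2.74]. Speed limits (rad/s): [2.22, 2.22, 3.01, 3.01, 3.14, 3.14, 3.14].

INTERFACE

Orientations are given as a unit quaternion [w, x, y, z].
In Python, from plant import arm, vision gives the robot as it stands.
- The arm moves only by the tool drive_tool, never from a script. Its argument "plan" is a list that holds one entry, the list of rows, each a list of 5 numbers: the opening, from -1 (shut) to 1 (fully open), so that 0 is half open, then the shift along the world's x, y, z in cm, then the turn about the world's z in rad. In form: [[[gripper, x, y, z, spin], ...]]. A call has 1 to 20 rows; each row shifts and turns the commanded pose from where the row before left it; what a row does not reach is not made up. A row lasts 1/12 s, in which the tool goes at most 41.7 mm and 7.16 degrees, less where a joint would pass 70% of its speed; a pose out of reach is approached as far as the arm can. A call with a gripper value outside its range is refused whole. The fingers move at their own pace and stop on an object; "grip_force" is the grip in N (left out, the last holds). Time passes only in rows, so rows that do not move let the fingers close. It gives the time, the measured TCP pose, the force and the opening at its end, in the units of the state.
- arm.read_state(): the state, without advancing time (a new reading comes with each control period).
- vision.camera(name): name is "side" or "top" or "wrist"; returns (picture, depth): 400x640x3 uint8, red, green, blue; 400x640 float32, m along the optical axis (not along the pixel's ray), 0 where there is no reading.
- vision.camera_model(name): a dict with "intrinsics" (3x3 intrinsics, pixels), "world_from_camera" (4x4, takes a point from camera to world coordinates); the wrist camera has in their place "mount" (4x4, takes a point from camera to tool coordinates, whose origin is the TCP and whose axes are the tool frame's). Camera axes: x right, y down, z forward; pixel columns grow to the right and rows downward; lengths in m; the calibration is good to about 2 mm. A picture is of the moment at which its call begins: read the wrist's pose just before it. camera_model takes no time and is no camera call.
- arm.job_done(): hands the job in, once; it reports no verdict.
The state is a dict: "t": time; "joint_pos": joint angles; "dq": joint speeds; "effort": joint torques, N m; "position": TCP position; "tcp_rot": TCP orientation; "contact_force": force on the tool from outside, world axes, zero at the start; "torque": the same for the moment, N m; "gripper_width": finger opening in m.
Only numpy, scipy, OpenCV 4.12 (cv2) and the standard library are available. Lean on these libraries where they do the work, as an engineer would, in place of code of your own. Each camera call takes 0.05 s, during which the arm holds its last target. There are 200 camera calls.

## Working session

There is one attempt and no reset: what is moved stays moved. The work goes in short steps, Python scripts to look and compute and a tool call to move; the robot and the scene stay as the last step left them, time stands still between calls to the robot, and variables do not carry over. Pictures are saved under pics/ and viewed, about 8 in all and at most 12, crops included, and the job is handed in when it is done.

Besides the shell and the picture viewer there is one more tool, called after "Emit:" by a JSON object that holds its "method" and its "body". drive_tool: Moves the arm, as the interface text tells. Its arguments: {"type":"object","properties":{"plan":{"type":"array"},"grip_force":{"type":"number"}},"required":["plan"]}

```bash
mkdir -p pics; cat > h.py <<'E'
import numpy as np, cv2
from plant import arm, vision
def snap(name,fn,crop=None,scale=1):
    im,d=vision.camera(name); np.savez('pics/'+fn+'.npz',im=im,d=d)
    o=im[...,::-1]
    if crop: o=o[crop[1]:crop[3],crop[0]:crop[2]]
    if scale!=1:o=cv2.resize(o,None,fx=scale,fy=scale,interpolation=cv2.INTER_CUBIC)
    cv2.imwrite('pics/'+fn+'.png',o); return im,d
def world(name,u,v,d=None,z=None):
    m=vision.camera_model(name);K=np.array(m['intrinsics']);T=np.array(m['world_from_camera'])
    r=np.linalg.inv(K)@[u,v,1.]
    if d is not None: return T[:3,:3]@(r*d)+T[:3,3]
    w=T[:3,:3]@r; return T[:3,3]+w*(z-T[2,3])/w[2]
E
python3 - <<'E'
from h import *
s=arm.read_state();print(s['t'],s['position'],s['tcp_rot'],s['contact_force'],s['gripper_width'])
snap('top','top0');print(vision.camera_model('top'))
snap('side','side0')
E
```

```text
0.0 [ 0.22796257 -0.58141264  0.23051208] [-3.83847956e-04  8.26149443e-01 -5.63450501e-01 -6.95728982e-04] [ 0.26695301 -0.22413257 -0.50676103] 0.08530396746124794
{'intrinsics': array([[423.85934659,   0.        , 318.51685394],
       [  0.        , 423.85934659, 196.91602797],
       [  0.        ,   0.        ,   1.        ]]), 'world_from_camera': array([[ 1.95173610e-02, -9.83413603e-01,  1.80324034e-01,
         3.75091773e-01],
       [-9.99801769e-01, -1.99072683e-02, -3.52623462e-04,
        -1.90333874e-01],
       [ 3.93653363e-03, -1.80281405e-01, -9.83607197e-01,
         9.49222187e-01],
       [ 0.00000000e+00,  0.00000000e+00,  0.00000000e+00,
         1.00000000e+00]])}
```

View pics/top0.png

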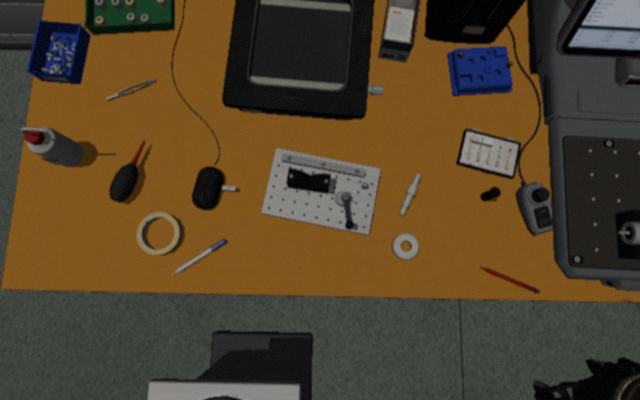

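The plate is at about (320,190), with the block at (311,180), the cam pivot at (345,198) and the knob at (350,225). I'll enlarge that area.

```bash
python3 - <<'E'
from h import *
z=np.load('pics/top0.npz');im=z['im'];c=im[140:245,255:395,::-1]
c=cv2.resize(c,None,fx=5.5,fy=5.5,interpolation=cv2.INTER_CUBIC);c=cv2.convertScaleAbs(c,alpha=1.3,beta=10)
for i in range(0,140,10): cv2.putText(c,str(255+i),(int(i*5.5),10),0,.35,(0,0,255));cv2.line(c,(int(i*5.5),12),(int(i*5.5),18),(0,0,255))
for i in range(10,105,10): cv2.putText(c,str(140+i),(0,int(i*5.5)),0,.35,(0,0,255))
cv2.imwrite('pics/top0c.png',c)
E
```

```text
(no output)
```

View pics/top0c.png

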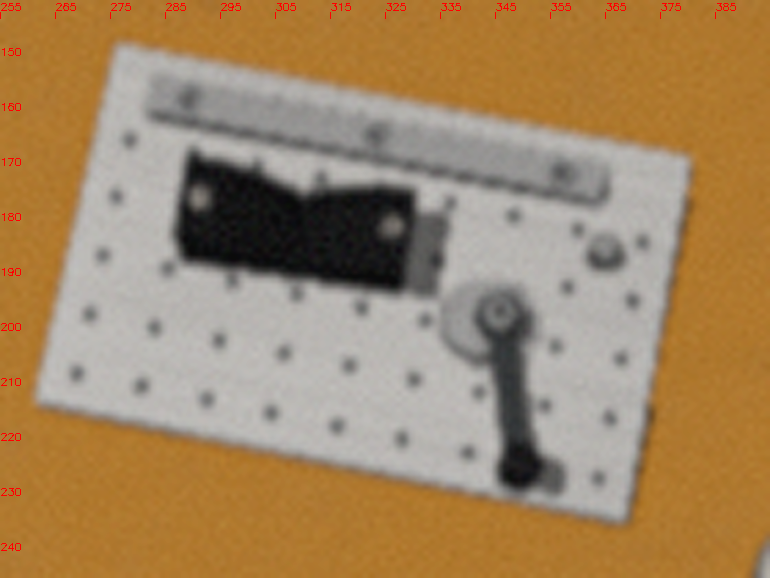

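```bash
cat >> h.py <<'E'
def fit(loc,w):
    loc=np.array(loc);w=np.array(w);a=loc-loc.mean(0);b=w-w.mean(0)
    th=np.arctan2((a[:,0]*b[:,1]-a[:,1]*b[:,0]).sum(),(a*b).sum())
    R=np.array([[np.cos(th),-np.sin(th)],[np.sin(th),np.cos(th)]]);t=w.mean(0)-R@loc.mean(0)
    return th,R,t,np.linalg.norm(loc@R.T+t-w,axis=1)
E
python3 - <<'E'
from h import *
def c(x,y):return (x+.5)/5.5-.5+255,(y+.5)/5.5-.5+140
P=[world('top',*c(*p),z=.012)[:2] for p in [(117,42),(692,157),(628,522),(37,403)]]
th,R,t,e=fit([(.07,.13),(.07,-.115),(-.085,-.115),(-.085,.13)],P)
print('plate',th,t,e*1000)
seat=R@[.023,-.033]+t;print('seat',seat)
L=lambda w:R.T@(np.array(w)[:2]-seat)*1000
for n,p,z in [('knob',(518,466),.05),('piv',(500,312),.04),('pin',(606,250),.03),('f1',(150,118),.026-.007),('f2',(605,205),.019)]:
  print(n,L(world('top',*c(*p),z=z)))
z=np.load('pics/top0.npz');d=z['d'];im=z['im'].astype(int)
Q=[]
for v in range(160,200):
  for u in range(280,340):
    if d[v,u]>0:
      w=world('top',u,v,d=d[v,u])
      if .056<w[2]<.075 : Q.append(w)
Q=np.array(Q);print(len(Q),np.median(Q[:,2]))
q=np.array([L(w) for w in Q]);
r=cv2.minAreaRect(q.astype(np.float32));print(r,cv2.boxPoints(r))
for p in [(190,150),(415,188),(405,290),(183,260)]:
  print(L(world('top',*c(*p),z=.064)))
print(L([0,0]), R)
E
```

```text
plate -0.1793915447404711 [ 0.56856257 -0.20573635] [0.32346698 1.18983817 0.29296057 1.1114033 ]
seat [ 0.58530526 -0.24231069]
knob [-99.28442762 -32.23686972]
piv [-39.06815289 -14.39007448]
pin [ -3.67108272 -51.85550187]
f1 [ 16.27002158 141.4534911 ]
f2 [ 17.31896187 -48.88075617]
352 0.0630345559329672
((-19.90984344482422, 72.29729461669922), (34.56874465942383, 92.06987762451172), 2.8374621868133545) [[-39.45188    117.42017   ]
 [-34.894165    25.46317   ]
 [ -0.36780548  27.174416  ]
 [ -4.925522   119.131424  ]]
[ -4.49254989 117.1954235 ]
[-1.99699486 28.01389083]
[-42.52781961  23.99342662]
[-47.97609751 110.63765438]
[-619.14825767  133.98564634] [[ 0.98395244  0.17843092]
 [-0.17843092  0.98395244]]
```

View pics/side0.png

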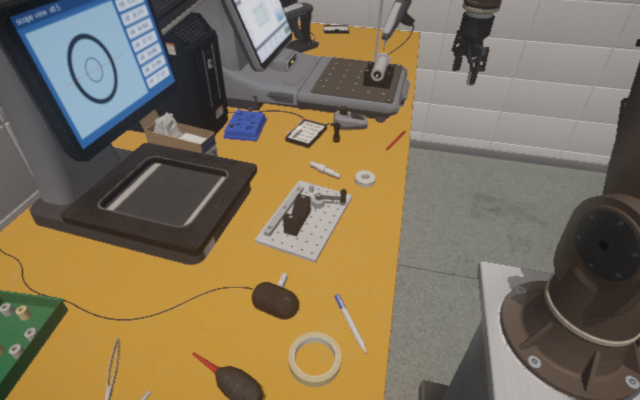

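The block is about 20 mm short of the fence and 72 mm left of the seat, turned about 0.05 rad; knob, pivot and pin positions agree with the plate fit. First move: above the block's near side, tool x along the fence, gripper half open.

Emit:
{"method": "drive_tool", "body": {"plan": [[[0,1.64,2.35,-0.5,-0.031],[0,1.64,2.35,-0.5,-0.031],[0,1.64,2.35,-0.5,-0.031],[0,1.64,2.35,-0.5,-0.031],[0,1.64,2.35,-0.5,-0.031],[0,1.64,2.35,-0.5,-0.031],[0,1.64,2.35,-0.5,-0.031],[0,1.64,2.35,-0.5,-0.031],[0,1.64,2.35,-0.5,-0.031],[0,1.64,2.35,-0.5,-0.031],[0,1.64,2.35,-0.5,-0.031],[0,1.64,2.35,-0.5,-0.031],[0,1.64,2.35,-0.5,-0.031],[0,1.64,2.35,-0.5,-0.031],[0,1.64,2.35,-0.5,-0.031],[0,1.64,2.35,-0.5,-0.031],[0,1.64,2.35,-0.5,-0.031],[0,1.64,2.35,-0.5,-0.031],[0,0,0,0,0],[0,0,0,0,0]]]}}

```text
t: 1.77
position: [0.5239, -0.1568, 0.1406]
tcp_rot: [-0.0, -0.641, 0.768, 0.001]
contact_force: [-0.4, -0.3, 0.4]
gripper_width: 0.0429
```

```bash
cat >> h.py <<'E'
TH=-0.1794;RP=np.array([[np.cos(TH),-np.sin(TH)],[np.sin(TH),np.cos(TH)]]);SEAT=np.array([.5853,-.2423])
def L(w): return RP.T@(np.array(w)[:2]-SEAT)*1000
def stat():
    s=arm.read_state();q=np.array(s['tcp_rot']);p=np.array(s['position'])
    from scipy.spatial.transform import Rotation as Ro
    M=Ro.from_quat(q[[1,2,3,0]]).as_matrix();a=np.arctan2(M[1,0],M[0,0])-TH-np.pi/2
    print('t',round(s['t'],2),'L',L(p).round(1),'z',round(p[2]*1000,1),'yawerr',round((a+np.pi/2)%np.pi-np.pi/2,3),'F_L',(RP.T@np.array(s['contact_force'])[:2]).round(1),round(s['contact_force'][2],1),'w',round(s['gripper_width'],3),'q7',s['joint_pos'][6].round(2),'tz',M[:,2].round(3))
    return p,M
def goto(x,y,z): 
    p=arm.read_state()['position'];w=RP@[x/1000,y/1000]+SEAT
    print('move cm',((np.r_[w,z/1000]-p)*100).round(2))
E
python3 - <<'E'
from h import *
p,M=stat();goto(-75,72,24)
im,d=snap('wrist','w1')
E
```

```text
t 1.77 L [-75.7  73.2] z 140.6 yawerr -0.001 F_L [-0.3 -0.4] 0.4 w 0.043 q7 -1.57 tz [-0.001  0.001 -1.   ]
move cm [  0.05  -0.13 -11.66]
```

View pics/w1.png

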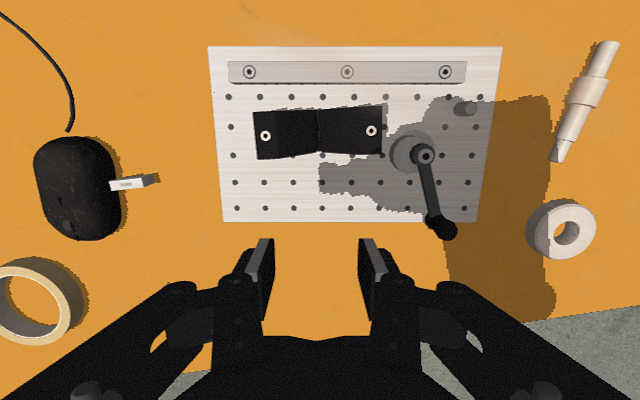

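The wrist view shows the block at (253–383, 105–160), the fence above it at y≈72, the lever knob at (442,228), and the fingers squared to the plate. I'll descend behind the block.

Emit:
{"method": "drive_tool", "body": {"plan": [[[0,0,-0.1,-3,0],[0,0,0,-3,0],[0,0,0,-2.5,0],[0,0,0,-2,0],[0,0,0,-1.1,0],[0,0,0,0,0],[0,0,0,0,0]]]}}

```text
t: 2.4
position: [0.523, -0.1607, 0.0256]
tcp_rot: [-0.0, -0.639, 0.77, 0.0]
contact_force: [0.3, -0.5, 0.6]
gripper_width: 0.0431
```

```bash
python3 - <<'E'
from h import *
stat();print(arm.read_state()['joint_pos'].round(2));goto(-28,72,24)
E
```

```text
t 2.4 L [-75.8  69.2] z 25.6 yawerr -0.006 F_L [ 0.4 -0.4] 0.6 w 0.043 q7 -1.58 tz [-0.001 -0.    -1.   ]
[ 0.22  0.57 -0.03  1.96  0.03  0.61 -1.58]
move cm [ 4.75 -0.57 -0.16]
```

Emit:
{"method": "drive_tool", "body": {"plan": [[[0,0.4,-0.07,0,0],[0,0.4,-0.07,0,0],[0,0.4,-0.07,0,0],[0,0.4,-0.07,0,0],[0,0.4,-0.07,0,0],[0,0.3,-0.05,0,0],[0,0.3,-0.05,0,0],[0,0.3,-0.05,0,0],[0,0.3,-0.05,0,0],[0,0.3,-0.05,0,0],[0,0.3,-0.05,0,0],[0,0.3,-0.05,0,0],[0,0,0,0,0],[0,0,0,0,0]]]}}

```text
t: 3.57
position: [0.5649, -0.167, 0.0253]
tcp_rot: [0.0, -0.639, 0.769, -0.0]
contact_force: [-0.2, -0.4, 0.1]
gripper_width: 0.0428
```

```bash
python3 - <<'E'
from h import *
stat();goto(-28,72,24)
snap('top','t2',(255,140,395,245),5)
E
```

```text
t 3.57 L [-33.5  70.4] z 25.3 yawerr -0.005 F_L [-0.1 -0.4] 0.1 w 0.043 q7 -1.58 tz [ 0.001 -0.    -1.   ]
move cm [ 0.57  0.05 -0.13]
```

View pics/t2.png

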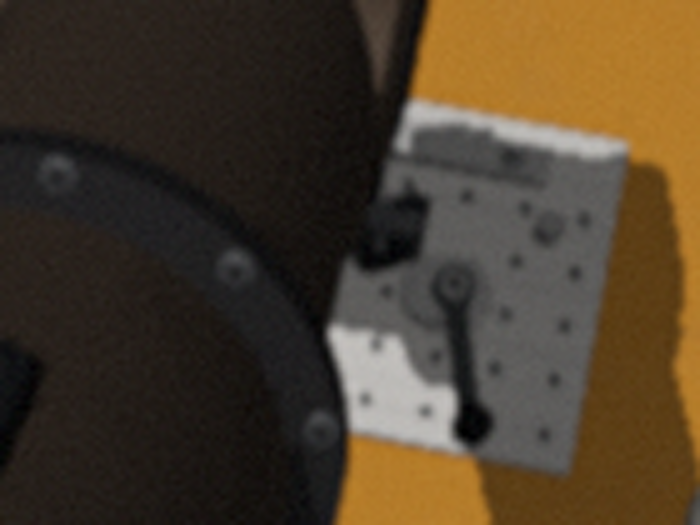

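The arm hides most of the block; its right end (≈(400,230)) still has a gap to the fence. I'll push on gently.

Emit:
{"method": "drive_tool", "body": {"plan": [[[0,0.2,-0.035,0,0],[0,0.2,-0.035,0,0],[0,0.2,-0.035,0,0]]]}}

```text
t: 3.87
position: [0.5702, -0.1679, 0.0253]
tcp_rot: [-0.0, -0.639, 0.769, 0.0]
contact_force: [-2.1, -0.1, 0.6]
gripper_width: 0.0429
```

```bash
python3 - <<'E'
from h import *
stat()
im,d=snap('wrist','w2')
E
```

```text
t 3.87 L [-28.1  70.5] z 25.3 yawerr -0.005 F_L [-2.1 -0.5] 0.6 w 0.043 q7 -1.58 tz [-0.001  0.    -1.   ]
```

View pics/w2.png

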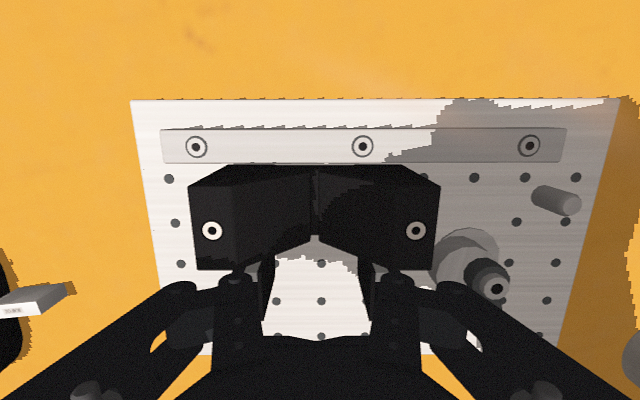

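The block is squared by the two fingers, its far side at y≈165 just off the fence's near edge (y≈162). I'll push until the force rises.

Emit:
{"method": "drive_tool", "body": {"plan": [[[0,0.1,-0.018,0,0],[0,0.1,-0.018,0,0],[0,0,0,0,0]]]}}

```text
t: 4.17
position: [0.5725, -0.1683, 0.0253]
tcp_rot: [-0.0, -0.639, 0.769, 0.0]
contact_force: [-1.4, 0.2, 0.9]
gripper_width: 0.0424
```

Emit:
{"method": "drive_tool", "body": {"plan": [[[0,0.1,-0.018,0,0],[0,0.1,-0.018,0,0],[0,0.1,-0.018,0,0],[0,0,0,0,0]]]}}

```text
t: 4.5
position: [0.5726, -0.1683, 0.025]
tcp_rot: [-0.002, -0.639, 0.769, 0.002]
contact_force: [-11.1, 2.2, 8.9]
gripper_width: 0.0428
```

Fence contact (11 N). I'll back off, lift, shut the fingers and go to beyond the block's left end.

Emit:
{"method": "drive_tool", "body": {"plan": [[[0,-1.0,0.18,0,0],[0,-1.3,0.23,0,0],[-1,0,0,3,0],[-1,0,0,3,0],[-1,0,0,3,0],[-1,1.5,1.7,0,0],[-1,1.5,1.7,0,0],[-1,1.5,1.7,0,0],[-1,1.5,1.7,0,0],[-1,0,0,0,0],[-1,0,0,0,0]]]}}

```text
t: 5.42
position: [0.6135, -0.0951, 0.1153]
tcp_rot: [0.001, -0.64, 0.768, -0.0]
contact_force: [-1.0, -0.2, -0.1]
gripper_width: -0.0001
```

```bash
python3 - <<'E'
from h import *
p,M=stat();goto(2,147,24)
im,d=snap('wrist','w3')
m=vision.camera_model('wrist');K=np.array(m['intrinsics']);T=np.array(m['mount'])
v,u=np.mgrid[0:400,0:640];ok=d>0
r=np.linalg.inv(K)@np.c_[u[ok],v[ok],np.ones(ok.sum())].T*d[ok]
W=((M@(T[:3,:3]@r+T[:3,3:])).T+p)
l=(W[:,:2]-SEAT)@RP*1000
s=(W[:,2]>.055)&(W[:,2]<.07)&(abs(l[:,0])<40)&(l[:,1]<135)&(l[:,1]>-20)
R=cv2.minAreaRect(l[s].astype(np.float32));print(R,s.sum(),np.median(W[s,2]))
s=(W[:,2]>.02)&(W[:,2]<.03)&(l[:,0]>5)&(l[:,0]<45);print('fence x',np.percentile(l[s,0],[1,5,50,95,99]))
E
```

```text
t 5.42 L [  1.5 149.9] z 115.3 yawerr -0.002 F_L [-0.9 -0.4] -0.1 w -0.0 q7 -1.7 tz [ 0.001  0.001 -1.   ]
move cm [-0.   -0.29 -9.13]
((1.8556957244873047, 69.08855438232422), (92.65567779541016, 34.74345779418945), 89.9648208618164) 3753 0.06361191302355867
fence x [15.88029212 19.37603083 27.43208612 34.67267364 34.86011909]
```

View pics/w3.png

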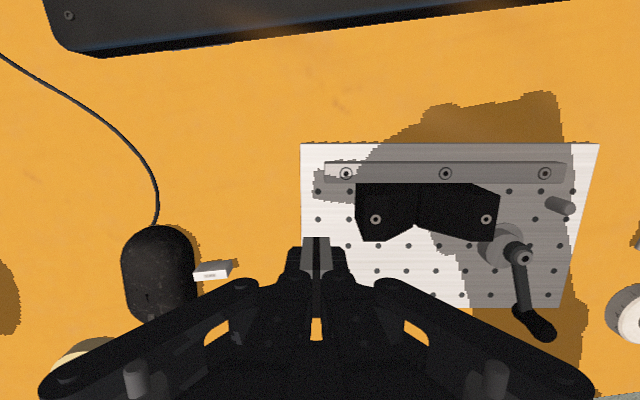

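The block is flush with the fence and square (fitted 92.7×34.7 mm, x +1.9 at both plate-fit offset and fence face, y 69). Image: block (355–500, 183–242), shut fingers at (316,260). I'll descend beyond its left end and push right.

Emit:
{"method": "drive_tool", "body": {"plan": [[[-1,0.15,-0.3,-3,0],[-1,0,0,-3,0],[-1,0,0,-2,0],[-1,0,0,-1.1,0],[-1,0,0,0,0],[-1,-0.09,-0.49,0,0],[-1,-0.09,-0.49,0,0],[-1,-0.05,-0.3,0,0],[-1,-0.05,-0.3,0,0],[-1,0,0,0,0]]]}}

```text
t: 6.3
position: [0.612, -0.1163, 0.0257]
tcp_rot: [0.001, -0.639, 0.769, -0.001]
contact_force: [0.6, -1.0, 4.7]
gripper_width: 0.0001
```

```bash
python3 - <<'E'
from h import *
stat();goto(3,75,24)
E
```

```text
t 6.3 L [  3.8 128.7] z 25.7 yawerr -0.006 F_L [ 0.8 -0.8] 4.7 w 0.0 q7 -1.68 tz [ 0.002 -0.    -1.   ]
move cm [-1.04 -5.27 -0.17]
```

Emit:
{"method": "drive_tool", "body": {"plan": [[[-1,-0.2,0,0.3,0],[-1,0,0,0,0],[-1,0,0,0,0]]]}}

```text
t: 6.55
position: [0.6089, -0.1156, 0.0276]
tcp_rot: [-0.0, -0.639, 0.769, -0.0]
contact_force: [-0.5, -0.1, 0.3]
gripper_width: -0.0001
```

```bash
python3 - <<'E'
from h import *
stat()
E
```

```text
t 6.55 L [  0.6 128.9] z 27.6 yawerr -0.005 F_L [-0.4 -0.2] 0.3 w -0.0 q7 -1.68 tz [-0. -0. -1.]
```

Emit:
{"method": "drive_tool", "body": {"plan": [[[-1,-0.04,-0.5,0,0],[-1,-0.07,-0.49,0,0],[-1,-0.08,-0.49,0,0],[-1,-0.08,-0.49,0,0],[-1,-0.08,-0.49,0,0],[-1,-0.08,-0.49,0,0],[-1,-0.08,-0.49,0,0],[-1,-0.08,-0.49,0,0],[-1,0,0,0,0]]]}}

```text
t: 7.3
position: [0.6029, -0.157, 0.0273]
tcp_rot: [-0.0, -0.638, 0.77, -0.001]
contact_force: [-1.0, -0.8, -0.0]
gripper_width: -0.0001
```

```bash
cat >> h.py <<'E'
def wblock(fn):
    p,M=stat();im,d=snap('wrist',fn)
    m=vision.camera_model('wrist');K=np.array(m['intrinsics']);T=np.array(m['mount'])
    v,u=np.mgrid[0:400,0:640];ok=d>0
    r=np.linalg.inv(K)@np.c_[u[ok],v[ok],np.ones(ok.sum())].T*d[ok]
    W=((M@(T[:3,:3]@r+T[:3,3:])).T+p);l=(W[:,:2]-SEAT)@RP*1000
    s=(W[:,2]>.059)&(W[:,2]<.07)&(abs(l[:,0])<40)&(l[:,1]<min(135,p[1]*0+135))&(l[:,1]>-60)
    s&=~((abs(l[:,1]-L(p)[1])<40)&(l[:,1]>L(p)[1]-13))
    print('block',cv2.minAreaRect(l[s].astype(np.float32)),s.sum())
    s=(W[:,2]>.02)&(W[:,2]<.03)&(l[:,0]>5)&(l[:,0]<45);print('fence x',np.percentile(l[s,0],[1,5,50,95]).round(1))
    return W,l
E
python3 - <<'E'
from h import *
wblock('w4')
E
```

```text
t 7.3 L [ 2.1 87.1] z 27.3 yawerr -0.007 F_L [-0.9 -0.9] -0.0 w -0.0 q7 -1.62 tz [ 0.    -0.001 -1.   ]
block ((2.011821746826172, 26.22391700744629), (95.25537872314453, 34.9920539855957), 89.84748840332031) 6334
fence x [18.  19.  27.5 34.8]
```

Still square on the fence, with about 26 mm left to go.

Emit:
{"method": "drive_tool", "body": {"plan": [[[-1,-0.08,-0.49,0,0],[-1,-0.08,-0.49,0,0],[-1,-0.08,-0.49,0,0],[-1,-0.08,-0.49,0,0],[-1,-0.03,-0.2,0,0],[-1,-0.03,-0.2,0,0],[-1,0,0,0,0]]]}}

```text
t: 7.93
position: [0.5992, -0.1789, 0.0273]
tcp_rot: [-0.0, -0.639, 0.769, -0.0]
contact_force: [-0.4, 0.6, 0.7]
gripper_width: -0.0003
```

Emit:
{"method": "drive_tool", "body": {"plan": [[[-1,-0.02,-0.1,0,0],[-1,-0.02,-0.1,0,0],[-1,0,0,0,0]]]}}

```text
t: 8.18
position: [0.599, -0.1805, 0.0273]
tcp_rot: [-0.0, -0.639, 0.769, -0.0]
contact_force: [-0.8, 1.5, -0.1]
gripper_width: -0.0002
```

Emit:
{"method": "drive_tool", "body": {"plan": [[[-1,-0.02,-0.1,0,0],[-1,-0.02,-0.1,0,0],[-1,0,0,0,0]]]}}

```text
t: 8.43
position: [0.5986, -0.1827, 0.0273]
tcp_rot: [-0.0, -0.639, 0.769, -0.0]
contact_force: [0.1, 1.8, -0.7]
gripper_width: 0.0003
```

```bash
python3 - <<'E'
from h import *
W,l=wblock('w5')
s=(W[:,2]>.028)&(W[:,2]<.036)&(abs(l[:,0])<15)&(l[:,1]<-42)&(l[:,1]>-70);print('pin',l[s].mean(0),l[s].min(0),l[s].max(0),s.sum())
E
```

```text
t 8.43 L [ 2.4 61. ] z 27.3 yawerr -0.005 F_L [-0.3  1.8] -0.7 w 0.0 q7 -1.57 tz [ 0. -0. -1.]
block ((2.2984752655029297, -0.5066604614257812), (96.76153564453125, 34.8795280456543), 89.80473327636719) 6279
fence x [18.  18.9 27.5 34.7]<stdin>:3: RuntimeWarning: Mean of empty slice.
  ret = um.true_divide(
Traceback (most recent call last):
ValueError: zero-size array to reduction operation minimum which has no identity
```

View pics/w5.png

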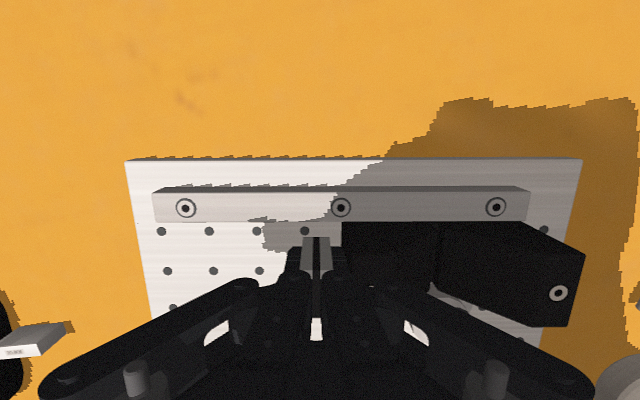

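The block, at (342–585, 222–325), is along the fence near the pin, which it hides; force is still only sliding friction. I'll keep pushing in small steps until it rises.

Emit:
{"method": "drive_tool", "body": {"plan": [[[-1,-0.02,-0.1,0,0],[-1,-0.02,-0.1,0,0],[-1,0,0,0,0]]]}}

```text
t: 8.73
position: [0.5985, -0.1834, 0.0274]
tcp_rot: [0.0, -0.639, 0.769, 0.0]
contact_force: [0.6, 4.8, 1.2]
gripper_width: 0.0003
```

Emit:
{"method": "drive_tool", "body": {"plan": [[[-1,-0.02,-0.1,0,0],[-1,0,0,0,0]]]}}

```text
t: 8.9
position: [0.5985, -0.1835, 0.0275]
tcp_rot: [0.001, -0.64, 0.769, 0.001]
contact_force: [0.9, 7.5, 2.7]
gripper_width: 0.0002
```

Stopped at the pin: TCP y 60.2, and the force rose to 7.5 N. I'll retreat, lift, turn the tool and go above the start point behind the knob.

Emit:
{"method": "drive_tool", "body": {"plan": [[[-1,0.14,0.8,0,0],[-1,0.14,0.8,0,0],[-1,0,0,4,0.116],[-1,0,0,4,0.116],[-1,0,0,3,0.116],[-1,-0.9,-0.93,0,0.116],[-1,-0.9,-0.93,0,0.116],[-1,-0.9,-0.93,0,0.116],[-1,-0.9,-0.93,0,0.116],[-1,-0.9,-0.93,0,0.116],[-1,-0.9,-0.93,0,0.116],[-1,-0.9,-0.93,0,0.116],[-1,-0.9,-0.93,0,0.116],[-1,-0.9,-0.93,0,0.116],[-1,-0.9,-0.93,0,0.116],[-1,-0.9,-0.93,0,0.116],[-1,-0.9,-0.93,0,0.116],[-1,-0.6,-0.8,0,0.116],[-1,0,0,0,0],[-1,0,0,0,0]]]}}

```text
t: 10.57
position: [0.4866, -0.2894, 0.1372]
tcp_rot: [0.0, 0.999, 0.048, -0.0]
contact_force: [0.7, 0.6, -0.3]
gripper_width: -0.0003
```

```bash
python3 - <<'E'
from h import *
W,l=wblock('w6');goto(-88,-64.5,32)
s=(W[:,2]>.052)&(W[:,2]<.066)&(l[:,0]<-70)&(l[:,0]>-125)&(l[:,1]<0)&(l[:,1]>-50);print('knob',np.median(l[s],0),l[s].min(0),l[s].max(0),s.sum())
s=(W[:,2]>.028)&(W[:,2]<.036)&(l[:,0]>-15)&(l[:,0]<10)&(l[:,1]<-38)&(l[:,1]>-70);print('pin',s.sum(),l[s].min(0) if s.any() else '',l[s].max(0) if s.any() else '')
E
```

```text
t 10.57 L [-88.7 -63.9] z 137.2 yawerr -1.296 F_L [0.6 0.7] -0.3 w -0.0 q7 0.27 tz [-0. -0. -1.]
block ((1.2182464599609375, 32.869842529296875), (35.24734115600586, 22.579200744628906), 0.7879459261894226) 1628
fence x [10.7 18.2 25.7 33.3]
move cm [ 1.000e-02 -1.400e-01 -1.053e+01]
knob [-97.70633436 -34.63686075] [-105.93801285  -43.76630221] [-88.85896661 -27.30739697] 396
pin 66 [ -7.95040424 -59.45371169] [  2.69948201 -52.23970874]
```

View pics/w6.png

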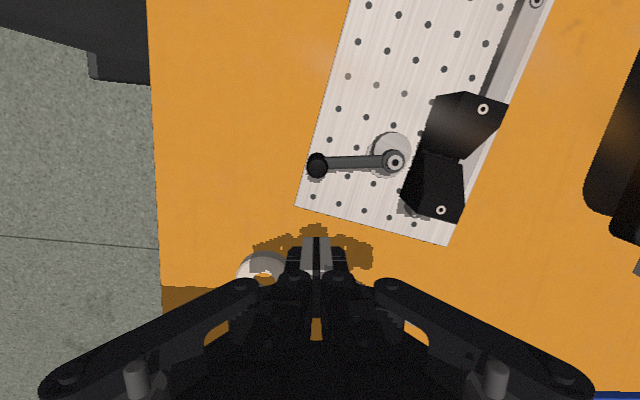

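The block sits at the fence with its right end by the pin; the lever is at (317–395, 163), pointing to image left, tool aligned with it. I'll descend and have a script work out the arc.

Emit:
{"method": "drive_tool", "body": {"plan": [[[-1,0,-0.1,-3,0],[-1,0,0,-3,0],[-1,0,0,-2.5,0],[-1,0,0,-1.5,0],[-1,0,0,-0.5,0],[-1,0,0,0,0],[-1,0,0,0,0]]]}}

```text
t: 11.2
position: [0.4878, -0.2895, 0.033]
tcp_rot: [0.0, 0.999, 0.05, 0.0]
contact_force: [-0.3, -0.5, 1.5]
gripper_width: -0.0001
```

```bash
cat > arc.py <<'E'
from h import *
import sys
def c(ph,off=19.5):
    r=np.array([np.cos(ph),np.sin(ph)]);t=np.array([np.sin(ph),-np.cos(ph)])
    return RP@(np.array([-38.1,-15.3])+62*r-off*t)/10
stat();p=np.array(arm.read_state()['position'])[:2]*100-SEAT*100
a,b,n=map(float,sys.argv[1:4]);off=float(sys.argv[4]);ph=np.radians(np.linspace(a,b,int(n)+1))
P=np.array([c(x,off) for x in ph]);print('to start',(P[0]-p).round(2));print(np.c_[np.diff(P,axis=0),np.diff(ph)].round(3).tolist())
E
python3 arc.py 198 97 16 19.5
```

```text
t 11.2 L [-87.6 -63.8] z 33.0 yawerr -1.291 F_L [-0.2 -0.6] 1.5 w -0.0 q7 0.19 tz [ 0.001 -0.    -1.   ]
to start [-0.15  1.12]
[[-0.268, 0.663, -0.11], [-0.194, 0.689, -0.11], [-0.117, 0.706, -0.11], [-0.039, 0.715, -0.11], [0.04, 0.715, -0.11], [0.119, 0.706, -0.11], [0.195, 0.688, -0.11], [0.27, 0.663, -0.11], [0.341, 0.629, -0.11], [0.408, 0.588, -0.11], [0.47, 0.539, -0.11], [0.527, 0.484, -0.11], [0.577, 0.423, -0.11], [0.62, 0.357, -0.11], [0.656, 0.287, -0.11], [0.683, 0.213, -0.11]]
```

Emit:
{"method": "drive_tool", "body": {"plan": [[[-1,-0.07,0.56,0,0],[-1,-0.08,0.56,0,0],[-1,-0.27,0.66,0,-0.11],[-1,-0.19,0.69,0,-0.11],[-1,-0.12,0.71,0,-0.11],[-1,-0.04,0.72,0,-0.11],[-1,0.04,0.72,0,-0.11],[-1,0.12,0.71,0,-0.11],[-1,0.2,0.69,0,-0.11],[-1,0.27,0.66,0,-0.11],[-1,0.34,0.63,0,-0.11],[-1,0.41,0.59,0,-0.11],[-1,0,0,0,0]]]}}

```text
t: 12.28
position: [0.4942, -0.2088, 0.0333]
tcp_rot: [-0.001, 0.877, -0.48, 0.001]
contact_force: [-0.4, 0.9, 0.3]
gripper_width: 0.0002
```

```bash
python3 arc.py 134.9 98 7 19.5
```

```text
t 12.28 L [-95.6  16.7] z 33.3 yawerr 0.748 F_L [-0.5  0.8] 0.3 w 0.0 q7 -0.82 tz [ 0.002  0.    -1.   ]
to start [-0.04 -0.18]
[[0.389, 0.454, -0.092], [0.429, 0.417, -0.092], [0.465, 0.375, -0.092], [0.498, 0.331, -0.092], [0.526, 0.284, -0.092], [0.55, 0.234, -0.092], [0.569, 0.183, -0.092]]
```

Emit:
{"method": "drive_tool", "body": {"plan": [[[-1,0.38,0.4,0,-0.092],[-1,0.43,0.4,0,-0.092],[-1,0.46,0.36,0,-0.092],[-1,0.5,0.33,0,-0.092],[-1,0.53,0.25,0,-0.092],[-1,0,0,0,0]]]}}

```text
t: 12.78
position: [0.5166, -0.1926, 0.0328]
tcp_rot: [-0.0, 0.746, -0.666, 0.0]
contact_force: [-0.2, 0.0, 1.0]
gripper_width: 0.0001
```

```bash
python3 arc.py 109 96 4 19.5
```

```text
t 12.78 L [-76.5  36.7] z 32.8 yawerr 0.292 F_L [-0.2  0. ] 1.0 w 0.0 q7 -1.21 tz [ 0.001  0.    -1.   ]
to start [-0.02  0.03]
[[0.335, 0.153, -0.057], [0.343, 0.134, -0.057], [0.35, 0.114, -0.057], [0.356, 0.094, -0.057]]
```

Emit:
{"method": "drive_tool", "body": {"plan": [[[-1,0.33,0.15,0,-0.057],[-1,0.34,0.14,0,-0.057],[-1,0.35,0.12,0,-0.057],[-1,0,0,0,0]]]}}

```text
t: 13.12
position: [0.5258, -0.1893, 0.0326]
tcp_rot: [-0.0, -0.687, 0.727, 0.0]
contact_force: [-1.0, 1.0, 1.1]
gripper_width: -0.0002
```

Emit:
{"method": "drive_tool", "body": {"plan": [[[-1,0.2,0.02,0,0],[-1,0.2,0.0,0,0],[-1,0,0,0,0]]]}}

```text
t: 13.37
position: [0.5289, -0.1892, 0.0322]
tcp_rot: [-0.001, -0.687, 0.727, 0.001]
contact_force: [-6.7, 2.2, 4.1]
gripper_width: 0.0002
```

Emit:
{"method": "drive_tool", "body": {"plan": [[[-1,0.2,0.0,0,0],[-1,0.2,0.0,0,0],[-1,0,0,0,0]]]}}

```text
t: 13.62
position: [0.5292, -0.189, 0.0317]
tcp_rot: [-0.003, -0.687, 0.727, 0.004]
contact_force: [-16.4, 2.6, 11.6]
gripper_width: -0.0003
```

Emit:
{"method": "drive_tool", "body": {"plan": [[[-1,0.2,0.0,0,0],[-1,0.2,0.0,0,0],[-1,0,0,0,0]]]}}

```text
t: 13.87
position: [0.5294, -0.1888, 0.0311]
tcp_rot: [-0.005, -0.686, 0.727, 0.006]
contact_force: [-25.7, 4.3, 18.5]
gripper_width: 0.0006
```

Hard stop reached (25 N, no motion). I'll back off, lift and move away for the check.

Emit:
{"method": "drive_tool", "body": {"plan": [[[-1,-0.5,0,0,0],[-1,-0.5,0,0,0],[-1,-1,0.1,0,0],[-1,-1.5,0.1,0,0],[-1,0,0,3,0],[-1,0,0,4,0],[-1,0,0,4,0],[-1,-1,-2,2,0],[-1,-2,-3,2,0],[-1,-2,-3,0,0],[-1,0,0,0,0],[-1,0,0,0,0]]]}}

```text
t: 14.87
position: [0.452, -0.2698, 0.183]
tcp_rot: [-0.0, -0.685, 0.729, -0.001]
contact_force: [0.5, 0.3, 0.1]
gripper_width: -0.0004
```

```bash
python3 - <<'E'
from h import *
W,l=wblock('w7')
s=(W[:,2]>.052)&(W[:,2]<.068)&(l[:,0]<-25)&(l[:,0]>-75)&(l[:,1]<75)&(l[:,1]>20);print('knob',l[s].min(0),l[s].max(0),s.sum())
s=(W[:,2]>.028)&(W[:,2]<.036)&(l[:,0]>-15)&(l[:,0]<12)&(l[:,1]<-40)&(l[:,1]>-70);print('pin',s.sum(),l[s].min(0) if s.any() else '',l[s].max(0) if s.any() else '')
E
```

```text
t 14.87 L [-126.3  -50.9] z 183.0 yawerr 0.117 F_L [0.5 0.4] 0.1 w -0.0 q7 -1.17 tz [ 0.002 -0.002 -1.   ]
block ((-10.72854995727539, 33.42816162109375), (23.639759063720703, 58.95492935180664), 87.8069076538086) 1380
fence x [ 6.5 11.1 25.1 34.2]
knob [-55.24786274  36.31863413] [-38.334175    52.32640956] 349
pin 150 [ -7.44848807 -58.99086105] [  4.4997461  -48.00181108]
```

View pics/w7.png

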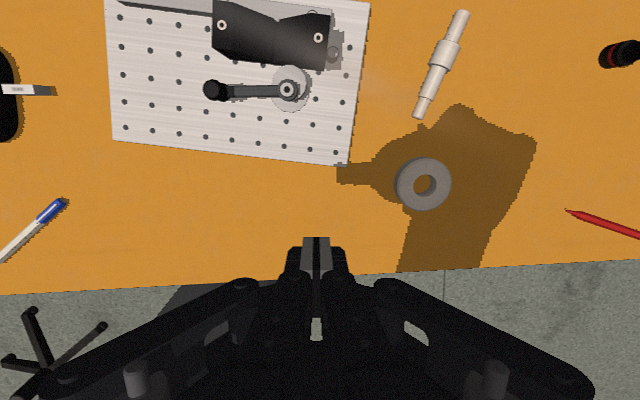

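The lever points left along the block (knob (215,90), pivot (289,88)), and the bystanders are where they were. One top view to check the block.

```bash
python3 - <<'E'
from h import *
im,d=snap('top','t8',(255,140,395,245),5)
Q=np.array([world('top',u,v,d=d[v,u]) for v in range(150,210) for u in range(290,375) if d[v,u]>0])
l=np.array([L(w) for w in Q]);s=(Q[:,2]>.056)&(Q[:,2]<.075)&(l[:,0]>-28)
print(cv2.minAreaRect(l[s].astype(np.float32)),s.sum())
E
```

```text
Traceback (most recent call last):
  File "h.py", line 10, in world
    m=vision.camera_model(name);K=np.array(m['intrinsics']);T=np.array(m['world_from_camera'])
ValueError: time passes only in moves, steps and waits
```

View pics/t8.png

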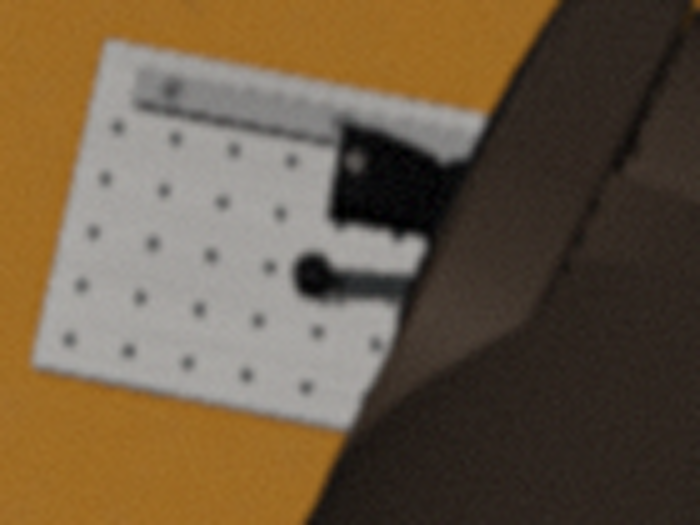

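The left end is at the fence; the arm hides the right. I'll move the wrist camera forward for a full measurement.

Emit:
{"method": "drive_tool", "body": {"plan": [[[-1,2,1,1,0],[-1,2,1,1,0],[-1,2,1,1,0],[-1,0,0,0,0],[-1,0,0,0,0]]]}}

```text
t: 15.38
position: [0.515, -0.2349, 0.2121]
tcp_rot: [0.001, -0.688, 0.726, -0.0]
contact_force: [-0.7, -0.3, -0.8]
gripper_width: 0.0002
```

```bash
python3 - <<'E'
from h import *
W,l=wblock('w9')
s=(W[:,2]>.056)&(W[:,2]<.07)&(l[:,0]>-28)&(l[:,0]<30)&(abs(l[:,1])<65);print('block',cv2.minAreaRect(l[s].astype(np.float32)),s.sum())
s=(W[:,2]>.028)&(W[:,2]<.036)&(l[:,0]>-15)&(l[:,0]<12)&(l[:,1]<-42)&(l[:,1]>-70);print('pin',s.sum(),l[s].min(0) if s.any() else '',l[s].max(0) if s.any() else '')
E
```

```text
t 15.38 L [-70.5  -5.2] z 212.1 yawerr 0.125 F_L [-0.7 -0.4] -0.8 w 0.0 q7 -1.27 tz [ 0.001  0.    -1.   ]
block ((-10.77216911315918, -0.9798583984375), (93.2964096069336, 58.50938415527344), 89.95429992675781) 1253
fence x [ 7.  15.2 26.6 34.1]
block ((1.5931949615478516, -1.5662002563476562), (92.13720703125, 33.95343780517578), 89.93125915527344) 1964
pin 52 [ -6.59641681 -58.24194702] [  3.83515025 -53.0002147 ]
```

View pics/w9.png

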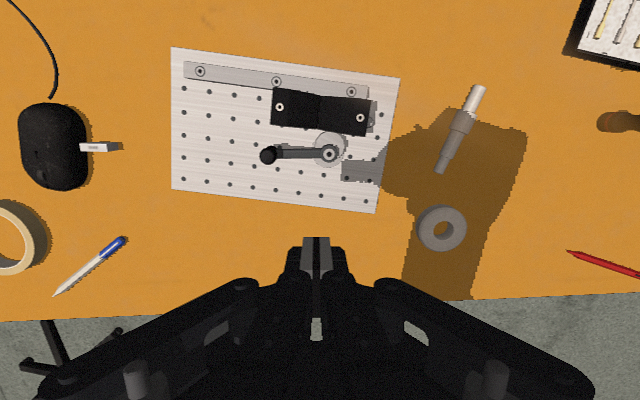

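```bash
python3 -c "
from h import *
print(arm.job_done())"
```

```text
the job is handed in; nothing more can be done
None
```

The vee block is against the fence and the stop pin, the cam lever is fully round, and the job is handed in after about 15.5 s of robot time. No verdict was reported.

**What I did**
- I pushed the block square onto the fence with two fingertips until the force rose to 11 N.
- I then slid it along the fence with shut fingertips until the stop pin held it at 7.5 N.
- Last, I pushed the knob round to its hard stop. At 25 N it no longer moved. I then backed off so the robot touches nothing.

**Last checks**
- **Fence:** the block is parallel to the fence within about 0.001 rad. Its centre is 1.6 mm in x from my first plate estimate. The fence itself measured about 1.9 mm off the same way, so this agrees with contact.
- **Stop pin:** the block's right end measures within about 1–2 mm of the pin. That is only the camera's accuracy, and the block hides part of the pin, so contact there rests on the rise in push force.
- **Lever:** the knob is within 2 mm of its expected fully-round position.
- **Bystanders:** they look undisturbed in the last picture.

**Small disagreements**
- The last top view was partly hidden by the arm, and its depth check stopped with an error. I repeated the check with the wrist camera.
- While I lowered the fingers beside the fence, 4.7 N of upward force showed, probably the fingertips brushing the fence. It cleared when I raised them 3 mm and drew them back 2 mm.

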